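Release the die from the screw pellet press

TASK

Get the pellet die ready to be taken out of the screw press: wind the spoked capstan on top anticlockwise (seen from above) until the ram stands at least 12 mm above its lowest position, well clear of the die's plunger. Only then draw the die slide out until the red line across it is level with the front end of the blue bed, and leave it so, with the ram still up and the die upright in its nest. Do not shift or tip the retort stand or the glassware.

Things in the scene. Friction and masses are not known exactly. Their poses are not given: they have to be found in the camera images.
- press: Bench screw press, fixed to the bench, blue bed and crosshead, steel columns. Origin on the vertical screw axis at bench level; z up; -x is the direction in which the die slide is drawn out; all 'press x/y' below are in this frame. Bed: x -210 to +90 mm, y -75 to +75, top at z 30, with guide rails at y +-44 up to z 46. Two columns (24 mm diameter) at x 0, y +-63; crosshead x +-30, y +-85, z 170 to 205, with nuts on top up to z 217.
- hub (a point): Centre of the capstan on top of the screw, in the plane of the spokes' centre lines, on the screw axis; 250 mm above the bench at ram joint 0 and rising with the ram. Steel hub 48 mm diameter, its top 22 mm and its underside 18 mm from this point. Four steel spokes 90 degrees apart, 12 mm diameter, level, each ending in a black ball knob 25 mm diameter centred 100 mm from the axis. Knob centres share this height.
- knob (a point): Centre of one of the four identical black ball knobs (100 mm from the screw axis); the other three are at 90, 180 and 270 degrees from it about the axis.
- capstan (a joint): Turn of the capstan, rad, anticlockwise seen from above positive (anticlockwise raises the ram, 12 mm per full turn of 6.283 rad). Starts between 0 and 1.4. Turns stiffly (about 0.35 N m, about 5 N on a spoke at 75 mm radius) and stays where it is left.
- ram (a joint): Height of the ram, screw and capstan above the ram's lowest position, m; 0.012 x turns of the capstan. At 0 the cup on the ram's foot covers the top 6.5 mm of the die's plunger; highest 0.026.
- ram_foot (a point): Centre of the lower rim of the cup on the ram (44 mm diameter), 128.5 mm above the bench at ram joint 0.
- die_slide (a joint): Distance by which the die slide has been drawn out along press -x, m: 0 pressing position (start), 0.080 when the red line across the slide is level with the front end of the bed, stop at 0.130. Stiff: about 8 N of friction; stays where it is left.
- handle (a point): Middle of the crossbar of the upright dark bow handle on the front end of the aluminium slide: crossbar 10 mm diameter, 58 mm long along press y, its centre line 83 mm above the bench and 190 mm in front (press -x) of the screw axis when the slide is in; a post at each end down to the slide's top face, which is 43 mm above the bench. The slide top behind the bar is free for 155 mm up to the nest. The slide is 74 mm wide.
- nest (a point): Centre of the floor of the ring-shaped nest (8 mm high) on the slide in which the die stands, 43 mm above the bench; moves with the slide.
- die_center (a point): Centre (half-way up) of the loose steel die, 50 mm diameter and 55 mm high with a 19 mm plunger on top, 92 mm high in all, 0.85 kg; its z axis points up. It stands in the nest.
- stand_rod (a point): Loose retort stand, far side of the press: point on its upright rod (11 mm diameter, 512 mm high) 345 mm above the bench, where the clamp's boss sits. Its x axis points away from the clamp; base plate 170 x 120 x 12 mm, from 30 mm on the clamp side of the rod to 140 mm behind it.
- stand_clamp (a point): End of the clamp's two prongs, level, 92 mm out from the rod at 345 mm above the bench; prongs 33 mm wide over all. It may reach over the capstan.
- flask_center (a point): Centre of a loose conical glass flask, 82 mm diameter, 128 mm high.
- bottle_center (a point): Centre of a loose amber bottle, 64 mm diameter, 180 mm high.
- beaker_center (a point): Centre of a loose glass beaker, 68 mm diameter, 75 mm high.

How it is judged:
On the way:
1. the ram is wound up at least 11 mm above its lowest position with the slide still in (value of joint ram above 0.011 m and value of joint die_slide below 0.006 m), for 0.1 s.
At the end, for the whole second after the job is handed in: The ram stands at least 11 mm above its lowest position, the slide is drawn out 80 mm (8 mm either way; red line level with the bed's front end), the die stands upright in its nest (within 6 mm of its centre), and the stand, flask, bottle and beaker stand upright within 20 mm of where they began (value of joint ram above 0.011 m and value of joint die_slide between 0.072 and 0.088 m and horizontal distance between die_center and nest below 0.006 m and angle between die_center's own z axis and vertical below 0.1 rad and z of die_center in the frame of nest below 0.052 m and distance of each of stand_rod, flask_center, bottle_center, beaker_center from where it was at the start of the episode below 0.02 m and angle between each of stand_rod, flask_center, bottle_center, beaker_center's own z axis and vertical below 0.15 rad); the robot touches nothing.
It fails at once if the slide is dragged more than 6 mm while the ram is still less than 10 mm up (value of joint die_slide above 0.006 m and value of joint ram below 0.01 m).
It fails at once if the retort stand is shifted more than 20 mm or tipped (distance of stand_rod from where it was at the start of the episode above 0.02 m or angle between stand_rod's own z axis and vertical above 0.25 rad).
It fails at once if the conical flask is shifted more than 20 mm or tipped (distance of flask_center from where it was at the start of the episode above 0.02 m or angle between flask_center's own z axis and vertical above 0.25 rad).
It fails at once if the amber bottle is shifted more than 20 mm or tipped (distance of bottle_center from where it was at the start of the episode above 0.02 m or angle between bottle_center's own z axis and vertical above 0.25 rad).
It fails at once if the beaker is shifted more than 20 mm or tipped (distance of beaker_center from where it was at the start of the episode above 0.02 m or angle between beaker_center's own z axis and vertical above 0.25 rad).
It also fails if it takes over 72 s, if anything falls off the work surface, if the arm or the gripper's body presses on something with over 40 N, if the wrist force passes 120 N, or if a joint passes its speed limit or range.

ROBOT

A 7-joint arm with a two-finger parallel gripper is mounted at the origin on the work surface. World frame = base frame: x ahead of the robot, y to its left, z up, the work surface at z = 0. Lengths are in m, angles in rad, forces in N, time in s.
With the tool pointing down it reaches from about 0.4 to 0.85 m from the base axis. Payload 10.4 kg.
Tool frame: the origin (TCP) lies on the centre line of the jaws, within the pads' length; the fingertips stand 19 mm ahead of it and the grasp point (between the pads) is the TCP; z points along the fingers, y is the direction in which the jaws open and shut (so a half turn about z gives the same grasp; the last joint's range is limited). The gripper opens to 87 mm and grips with 3 to 60 N. Pads are 19 mm wide; open, the fingers measure 117 mm over their backs; the gripper's body (75 mm by 190 mm) begins 51 mm behind the grasp point.
Start: joints at [1.324, 0.332, -0.065, 1.46, 0.022, 1.35, -0.088], TCP at [0.139, -0.609, 0.214] pointing down, gripper open.
Joint ranges: [-2.6, 2.6], [-0.5, 2.12], [-1.47, 1.34], [0.16, 2.42], [-1.27, 4.41], [0.06, 2.06], [-2.6, 2.6]. Speed limits (rad/s): [2.22, 2.22, 2.79, 2.79, 3.14, 3.14, 3.14].

INTERFACE

Orientations are given as a unit quaternion [x, y, z, w].
In Python, from rig import * gives the robot as it stands.
- The arm moves only by the shell command python3 -m pendant 'ROWS'. ROWS is JSON, a list of rows, each a list of 3 entries, a list of its own where there are three numbers: the turn, a rotation vector about the tool's x, y, z in degrees, then the shift along the tool's x, y, z in cm, then the opening, from 0 (shut) to 1 (fully open). A call has 1 to 12 rows; each row is the pose to reach, as a shift and turn from the pose measured when the call began, along the tool's axes at that moment; what a row does not reach only later rows make up. A row lasts 1/12 s, in which the tool goes at most 41.7 mm and 7.16 degrees, less where a joint would pass 70% of its speed; a pose out of reach is approached as far as the arm can. A call with a gripper value outside its range is refused whole. The fingers move at their own pace and stop on an object; the grip force is fixed at half the most. Time passes only in rows, so rows that repeat a pose let the fingers close. It gives the time, the measured TCP pose, the force and the opening at its end, in the units of the state.
- read_state(): the state, without advancing time (a new reading comes with each control period).
- snapshot(name): name is "side" or "top" or "wrist"; returns the picture (480x640x3 uint8, red, green, blue); there is no depth.
- camera_params(name): a dict with "mtx" (3x3 intrinsics, pixels), "dist_coeffs" ([k1, k2, p1, p2, k3] as OpenCV has them; the pictures are not rectified), "camera_from_world" (4x4, takes a point from world to camera coordinates); the wrist camera has in their place "T_tool_cam" (4x4, takes a point from camera to tool coordinates, whose origin is the TCP and whose axes are the flange's). Camera axes: x right, y up, looking along -z (the intrinsics and any distortion apply to the point x, -y, -z); pixel columns grow to the right and rows downward; lengths in m; the calibration is good to about 2 mm. A picture is of the moment at which its call begins: read the wrist's pose just before it. camera_params takes no time and is no camera call.
- close_job(): hands the job in, once; it reports no verdict.
The state is a dict: "t": time; "joint_positions": joint angles; "joint_velocities": joint speeds; "effort": joint torques, N m; "tool_pos": TCP position; "orientation": TCP orientation; "contact_force": force on the tool from outside, world axes, zero at the start; "ft_torque": the same for the moment, N m; "gripper_width": finger opening in m.
Only numpy, scipy, OpenCV 4.12 (cv2) and the standard library are available. Lean on these libraries where they do the work, as an engineer would, in place of code of your own. Each camera call takes 0.05 s, during which the arm holds its last target.

## Working session

There is one attempt and no reset: what is moved stays moved. The work goes in short steps, Python scripts to look and compute and a shell command to move; the robot and the scene stay as the last step left them, time stands still between calls to the robot, and variables do not carry over. Pictures are saved under pics/ and viewed, and the job is handed in when it is done.

```bash
ls; mkdir -p pics; python3 - <<'E'
from rig import *
import cv2
for n in ["side","top","wrist"]:
    s=read_state(); im=snapshot(n); cv2.imwrite(f"pics/{n}0.png",im[:,:,::-1]); print(n,camera_params(n))
print(s)
E
```

```text
pics
side {'mtx': array([[507.78688357,   0.        , 321.69657092],
       [  0.        , 507.78688357, 231.94142018],
       [  0.        ,   0.        ,   1.        ]]), 'dist_coeffs': array([-0.00145739,  0.        ,  0.        ,  0.        ,  0.        ]), 'camera_from_world': array([[ 0.91560636, -0.40144318, -0.02254678, -0.53718655],
       [ 0.24927006,  0.52274499,  0.81523132, -0.36266332],
       [-0.31548284, -0.75205122,  0.57869641, -0.9193313 ],
       [ 0.        ,  0.        ,  0.        ,  1.        ]])}
top {'mtx': array([[509.18861684,   0.        , 311.22532178],
       [  0.        , 509.18861684, 232.45287199],
       [  0.        ,   0.        ,   1.        ]]), 'dist_coeffs': array([-0.04123357,  0.        ,  0.        ,  0.        ,  0.        ]), 'camera_from_world': array([[-1.92938459e-02, -9.99812670e-01, -1.54040041e-03,
         5.00461307e-02],
       [ 9.89747556e-01, -1.93176460e-02,  1.41515384e-01,
        -6.33720562e-01],
       [-1.41518631e-01,  1.20576848e-03,  9.89934858e-01,
        -1.26953653e+00],
       [ 0.00000000e+00,  0.00000000e+0
[... 686 characters left out ...]
ons': array([ 1.32439633,  0.33280384, -0.0646526 ,  1.4608658 ,  0.02160924,
        1.34988003, -0.08852278]), 'joint_velocities': array([-0.0003474 , -0.00073417, -0.00113941, -0.00259915,  0.00196903,
       -0.00032071, -0.00039651]), 'effort': array([ 1.69774314e-03, -6.24548650e+01,  2.48303474e-02, -3.90715957e+01,
       -6.14109356e-02,  3.65498965e-02,  7.13678401e-05]), 'tool_pos': array([ 0.138597  , -0.60907606,  0.21323236]), 'orientation': array([ 9.93748105e-01,  1.11643659e-01, -1.10613510e-04, -6.21131949e-04]), 'contact_force': array([-0.64068962, -0.72825797, -0.37216966]), 'ft_torque': array([ 0.02649644, -0.05729296,  0.04038886]), 'gripper_width': 0.08714196259143786}
```

View pics/side0.png

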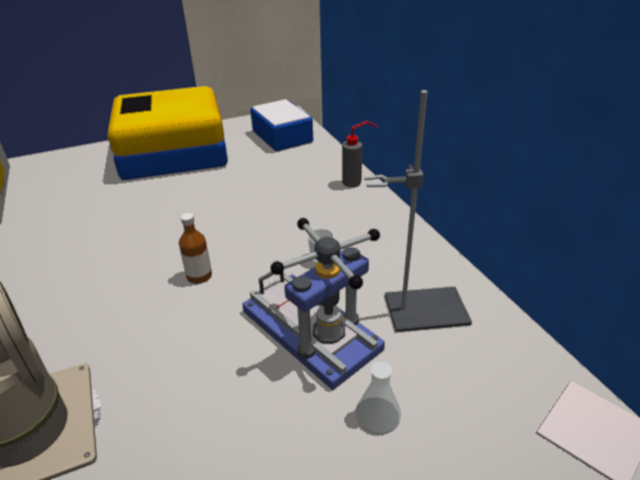

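View pics/top0.png

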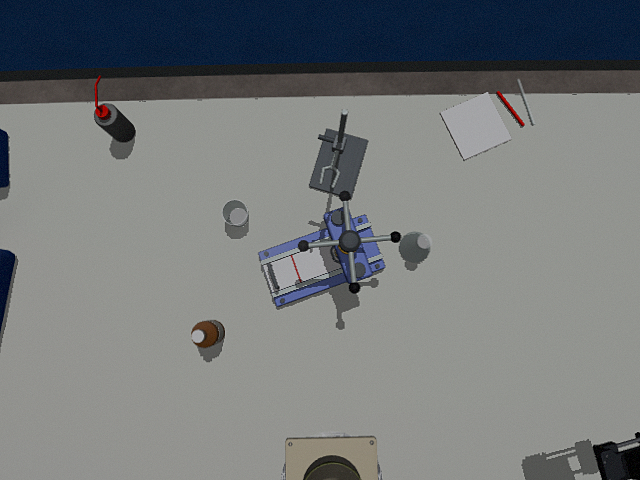

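View pics/wrist0.png

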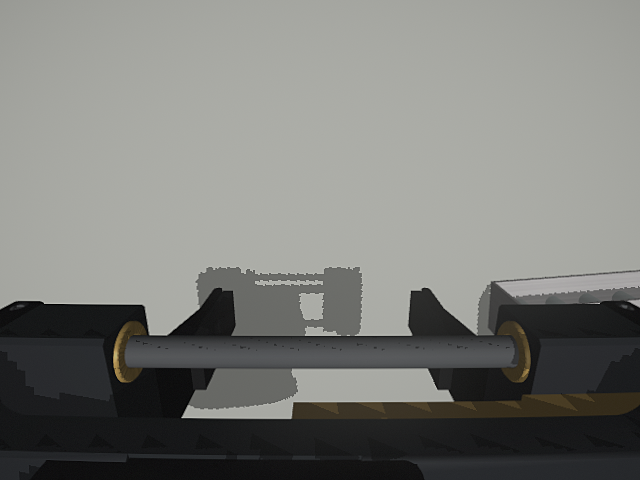

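```bash
cat > h.py <<'E'
import numpy as np, cv2
from rig import *
F=np.diag([1,-1,-1.])
def ray(n,px,T=None):
    p=camera_params(n); M=T if T is not None else p["camera_from_world"]
    u=cv2.undistortPoints(np.array([[px]],float),p["mtx"],p["dist_coeffs"])[0,0]
    d=F@np.array([u[0],u[1],1]); R=M[:3,:3]
    o=-R.T@M[:3,3]; d=R.T@d; return o,d/np.linalg.norm(d)
def plane(n,px,z):
    o,d=ray(n,px); return o+d*(z-o[2])/d[2]
def tri(a,b):
    (o,d),(q,e)=ray("top",a),ray("side",b)
    s=np.linalg.lstsq(np.c_[d,-e],q-o,rcond=None)[0]
    A,B=o+s[0]*d,q+s[1]*e; return (A+B)/2,np.linalg.norm(A-B)
def proj(n,P):
    p=camera_params(n); M=p["camera_from_world"]; P=np.atleast_2d(P)
    c=(F@(P@M[:3,:3].T+M[:3,3]).T).T
    return cv2.projectPoints(c,np.zeros(3),np.zeros(3),p["mtx"],p["dist_coeffs"])[0][:,0]
E
python3 - <<'E'
from h import *
im=cv2.imread("pics/top0.png"); 
m=(im.max(2)<45).astype(np.uint8)[180:300,280:410]
n,l,s,c=cv2.connectedComponentsWithStats(m)
for i in range(1,n):
    if s[i,4]>25: print("top",c[i]+[280,180],s[i])
im=cv2.imread("pics/side0.png")
m=(im.max(2)<45).astype(np.uint8)[210:300,260:390]
n,l,s,c=cv2.connectedComponentsWithStats(m)
for i in range(1,n):
    if s[i,4]>25: print("side",c[i]+[260,210],s[i])
for n,x0,y0,w,h in(("top",180,100,280,220),("side",160,90,320,350)):
    i=cv2.imread(f"pics/{n}0.png")[y0:y0+h,x0:x0+w]; k=min(800/w,600/h)
    cv2.imwrite(f"pics/{n}0z.png",cv2.resize(i,None,fx=k,fy=k,interpolation=2)); print(n,k)
E
```

```text
top [344.49450549 195.62637363] [59 11 12 10 91]
top [341.78571429 217.53571429] [60 31  4 14 28]
top [348.5        245.40909091] [ 59  52  21  21 110]
top [395.02352941 236.55294118] [111  52  10  11  85]
top [303.03488372 245.6744186 ] [18 60 12 12 86]
top [334.28125 256.09375] [51 66 10 18 32]
top [353.85714286 287.48979592] [ 69 103  11  11  98]
side [301.70909091 222.70909091] [38  9 10 10 55]
side [373.93421053 234.39473684] [109  20  10  10  76]
side [324.28888889 258.08888889] [ 56  40  17  15 135]
side [351.53333333 257.62222222] [84 44 15  7 45]
side [277.5703125 269.0703125] [ 12  52  12  19 128]
side [354.87323944 281.96478873] [ 89  65  13  15 142]
side [300.92592593 288.77777778] [34 77 16  4 27]
side [333.23913043 297.08695652] [66 83 12  7 46]
top 2.727272727272727
side 1.7142857142857142
```

View pics/top0z.png

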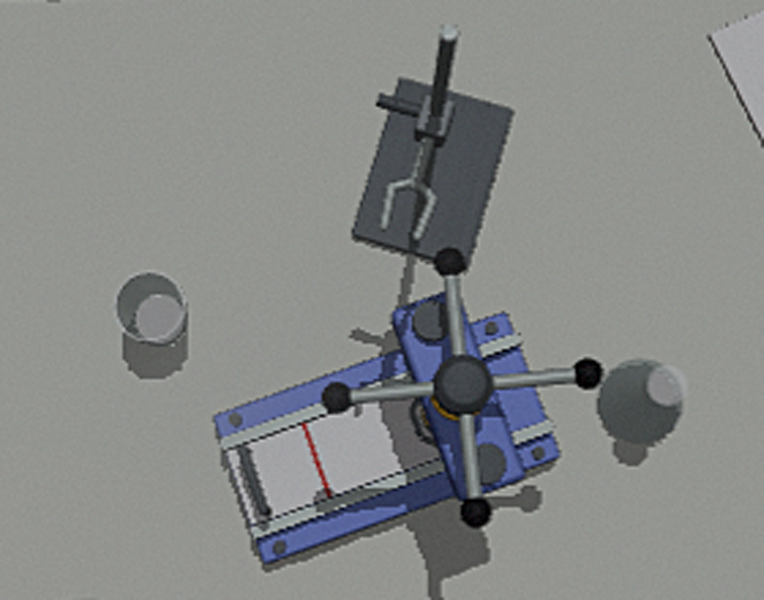

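View pics/side0z.png

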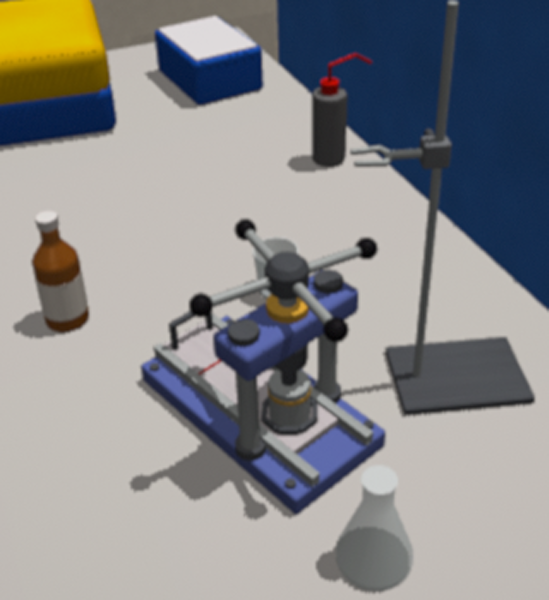

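```bash
python3 - <<'E'
from h import *
np.set_printoptions(precision=4,suppress=True)
T=[(344.5,195.6),(303,245.7),(354,287.5),(395.2,236.5)]; S=[(374,234.4),(301.9,222.9),(277.5,268),(355.5,282)]
S=[(374,234.4),(303,223.5),(277,267.5),(355.5,282)]
K=[]
for t,s in zip(T,S): P=tri(t,s); Q=plane("top",t,.251); K.append(Q); print(P,Q)
c=np.mean(K,0);print("hub",c,[np.linalg.norm(k-c) for k in K],[np.degrees(np.arctan2(*(k-c)[1::-1])) for k in K])
for z,pts in((.083,[(269.1,265),(276.4,288.9)]),(.043,[(291.5,255.5),(299.5,281.5)]),(.345,[(321.5,182.5),(333.3,186.5),(338,143)]),(.512,[(344.3,112.8)]),(.03,[(259,252),(276,306)])):
  for p in pts: print(z,p,plane("top",p,z))
E
```

```text
(array([ 0.6851, -0.0365,  0.2531]), np.float64(6.104629275069516e-05)) [ 0.6855 -0.0367  0.251 ]
(array([0.5769, 0.0562, 0.2527]), np.float64(0.0011052943392343016)) [0.5765 0.0564 0.251 ]
(array([ 0.4847, -0.0512,  0.2532]), np.float64(0.0009461748502318253)) [ 0.4843 -0.0513  0.251 ]
(array([ 0.5921, -0.1438,  0.2531]), np.float64(0.0006133774510036637)) [ 0.5927 -0.1443  0.251 ]
hub [ 0.5847 -0.044   0.251 ] [np.float64(0.10099784436296354), np.float64(0.10066400409098474), np.float64(0.10072681877597688), np.float64(0.10060867693658387)] [np.float64(4.144949065869212), np.float64(94.68873115589213), np.float64(-175.82483451350842), np.float64(-85.46532969471905)]
0.083 (269.1, 265) [0.5495 0.144  0.083 ]
0.083 (276.4, 288.9) [0.49   0.1265 0.083 ]
0.043 (291.5, 255.5) [0.576  0.0896 0.043 ]
0.043 (299.5, 281.5) [0.509  0.0701 0.043 ]
0.345 (321.5, 182.5) [0.693  0.0154 0.345 ]
0.345 (333.3, 186.5) [ 0.6843 -0.0081  0.345 ]
0.345 (338, 143) [ 0.775  -0.0201  0.345 ]
0.512 (344.3, 112.8) [ 0.7743 -0.0225  0.512 ]
0.03 (259, 252) [0.5881 0.1744 0.03  ]
0.03 (276, 306) [0.4482 0.1316 0.03  ]
```

```bash
python3 -m pendant '[[[0,0,-7],[0,0,-4],0],[[0,0,-14],[0,0,-8],0],[[0,0,-21],[3,-2,-10],0],[[0,0,-28],[6,-4,-10],0],[[0,0,-35],[9,-7,-10],0],[[0,0,-42],[12,-9.5,-10],0],[[0,0,-49],[15,-12,-10],0],[[0,0,-56],[18,-14,-10],0],[[0,0,-63],[21,-16.5,-10],0],[[0,0,-70],[24,-19,-10],0],[[0,0,-76],[26,-20.5,-10],0],[[0,0,-80],[26,-20.5,-10],0]]'; cat >> h.py <<'E'
from scipy.spatial.transform import Rotation as Ro
def go(P,yaw,down=True):
    "shift (cm) and turn (deg) in tool axes to reach world P with tool down, tool x at yaw"
    s=read_state(); R=Ro.from_quat(s["orientation"])
    y=np.radians(yaw); x=np.array([np.cos(y),np.sin(y),0]); z=np.array([0,0,-1.])
    G=Ro.from_matrix(np.c_[x,np.cross(z,x),z])
    X=R.as_matrix()[:,0]
    print("t",s["t"],"pos",s["tool_pos"].round(4),"yaw",np.degrees(np.arctan2(X[1],X[0])).round(1),"q",s["joint_positions"].round(2),"F",s["contact_force"].round(1),"w",round(s["gripper_width"],4))
    for p in np.atleast_2d(P): print("shift",(R.inv().apply(p-s["tool_pos"])*100).round(1),"turn",np.degrees((R.inv()*G).as_rotvec()).round(1))
E
python3 -c "
from h import *
go([[.5,-.15,.312],[.608,.018,.312]],180)"
```

```text
t: 1.15
tool_pos: [0.3508, -0.3465, 0.3139]
orientation: [0.684, 0.729, 0.001, -0.0]
contact_force: [0.8, -0.2, 0.3]
gripper_width: 0.015
t 1.15 pos [ 0.3508 -0.3465  0.3139] yaw 93.6 q [ 1.09  0.03 -0.41  1.61  0.01  1.51  0.75] F [ 0.8 -0.2  0.3] w 0.015
shift [18.7 16.1  0.2] turn [  0.1  -0.  -86.4]
shift [34.7 28.   0.3] turn [  0.1  -0.  -86.4]
```

```bash
python3 -m pendant '[[[0,0,-7],[2,2,0],0],[[0,0,-14],[4,3.5,0],0],[[0,0,-21],[6,5,0],0],[[0,0,-28],[8,7,0],0],[[0,0,-35],[10,8.5,0],0],[[0,0,-42],[12,10,0],0],[[0,0,-49],[14,12,0],0],[[0,0,-56],[16,14,0],0],[[0,0,-63],[18,15.5,0],0],[[0,0,-70],[19,16,0],0],[[0,0,-77],[19,16,0],0],[[0,0,-84],[19,16,0],0]]'
python3 -c "
from h import *
go([[.605,.018,.312],[.605,.018,.258]],180)"
```

```text
t: 2.15
tool_pos: [0.4987, -0.1455, 0.3141]
orientation: [0.016, 1.0, 0.001, 0.0]
contact_force: [-0.7, -1.1, -0.2]
gripper_width: 0.0002
t 2.15 pos [ 0.4987 -0.1455  0.3141] yaw 178.1 q [ 0.84  0.11 -0.7   1.54  0.07  1.51  1.68] F [-0.7 -1.1 -0.2] w 0.0002
shift [-10.1  16.7   0.3] turn [ 0.1  0.  -1.9]
shift [-10.1  16.7   5.7] turn [ 0.1  0.  -1.9]
```

```bash
python3 -m pendant '[[[0,0,-2],[-2,3.3,0],0],[[0,0,-2],[-4,6.6,0],0],[[0,0,-2],[-6,10,0],0],[[0,0,-2],[-8,13.3,0],0],[[0,0,-2],[-10.1,16.7,0],0],[[0,0,-2],[-10.1,16.7,0],0],[[0,0,-2],[-10.1,16.7,0],0]]'
python3 - <<'E'
from h import *
go([[.605,.018,.312],[.605,.018,.258]],180)
for n in("top","side","wrist"): cv2.imwrite(f"pics/{n}1.png",snapshot(n)[:,:,::-1])
a=cv2.imread("pics/top1.png")[100:320,200:480];b=cv2.imread("pics/side1.png")[90:370,180:480];c=cv2.imread("pics/wrist1.png")
cv2.imwrite("pics/c1.png",np.hstack([cv2.resize(b,(400,373)),cv2.resize(a,(400,373))]))
E
```

```text
t: 2.73
tool_pos: [0.6053, 0.0212, 0.3135]
orientation: [-0.004, 1.0, 0.002, -0.0]
contact_force: [-0.4, -0.8, 0.9]
gripper_width: 0.0006
t 2.7333 pos [0.6053 0.0212 0.3135] yaw -179.6 q [ 0.49  0.36 -0.8   1.31  0.25  1.57  1.3 ] F [-0.4 -0.8  0.9] w 0.0006
shift [ 0.  -0.3  0.2] turn [ 0.2 -0.1  0.4]
shift [ 0.  -0.3  5.6] turn [ 0.2 -0.1  0.4]
```

View pics/c1.png

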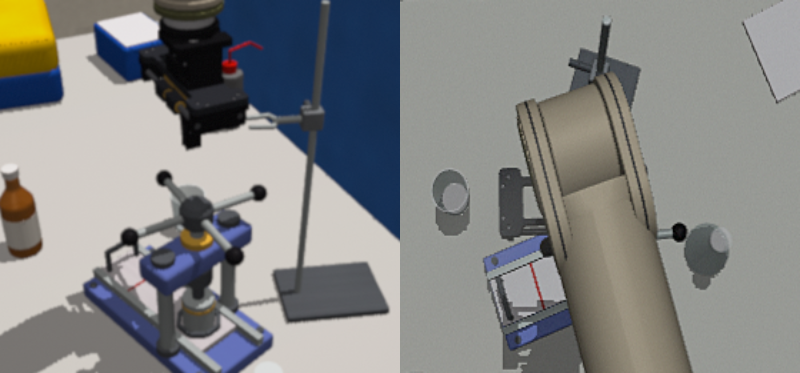

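View pics/wrist1.png

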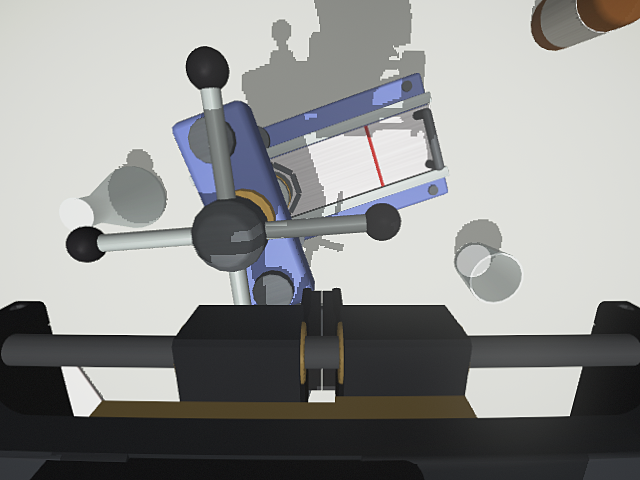

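```bash
python3 -m pendant '[[[0,0,0],[0,-0.2,2],0],[[0,0,0],[0,-0.2,4],0],[[0,0,0],[0,-0.2,5.6],0],[[0,0,0],[0,-0.2,5.6],0]]'
python3 - <<'E'
from h import *
c=np.array([.585,-.044])
a=np.radians(np.arange(72,280,15)); 
go([[*(c+.067*np.array([np.cos(t),np.sin(t)])),.258] for t in a],180)
cv2.imwrite("pics/side2.png",cv2.resize(snapshot("side")[90:370,180:480,::-1],(640,597)))
E
```

```text
t: 3.22
tool_pos: [0.6033, 0.0122, 0.2555]
orientation: [0.001, 1.0, -0.0, -0.002]
contact_force: [-1.2, -0.5, -0.1]
gripper_width: 0.0003
t 3.2167 pos [0.6033 0.0122 0.2555] yaw 179.8 q [ 0.51  0.37 -0.79  1.42  0.26  1.46  1.29] F [-1.2 -0.5 -0.1] w 0.0003
shift [-0.2  0.8 -0.3] turn [-0.  -0.2 -0.2]
shift [ 1.5  1.1 -0.2] turn [-0.  -0.2 -0.2]
shift [ 3.2  0.9 -0.2] turn [-0.  -0.2 -0.2]
shift [ 4.9  0.3 -0.2] turn [-0.  -0.2 -0.2]
shift [ 6.3 -0.7 -0.2] turn [-0.  -0.2 -0.2]
shift [ 7.4 -2.  -0.2] turn [-0.  -0.2 -0.2]
shift [ 8.2 -3.6 -0.2] turn [-0.  -0.2 -0.2]
shift [ 8.5 -5.3 -0.2] turn [-0.  -0.2 -0.2]
shift [ 8.4 -7.  -0.2] turn [-0.  -0.2 -0.2]
shift [ 7.8 -8.7 -0.2] turn [-0.  -0.2 -0.2]
shift [  6.8 -10.1  -0.2] turn [-0.  -0.2 -0.2]
shift [  5.5 -11.3  -0.2] turn [-0.  -0.2 -0.2]
shift [  3.9 -12.   -0.2] turn [-0.  -0.2 -0.2]
shift [  2.2 -12.3  -0.2] turn [-0.  -0.2 -0.2]
```

View pics/side2.png

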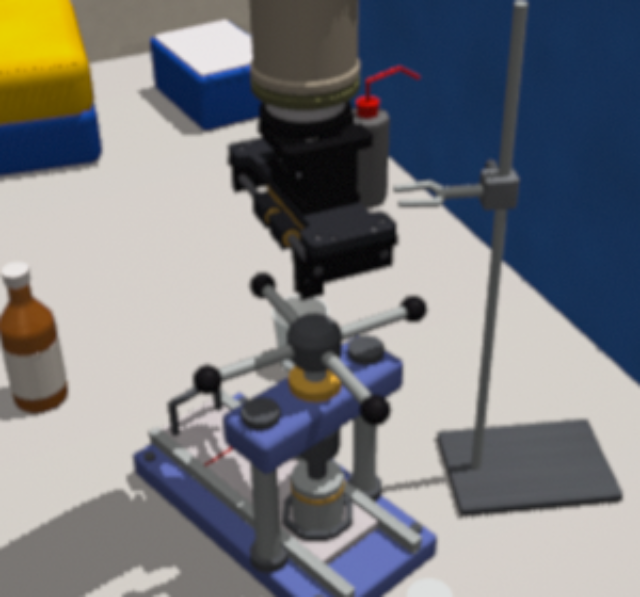

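```bash
python3 -c "
from h import *
p=proj('side',[[.603,.012,.237],[.603,.012,.256]]);print((p-[180,90])*[640/300,597/280])"
```

```text
[[307.5434383  316.83767291]
 [307.12480948 299.7178597 ]]
```

```bash
python3 - <<'E'
from h import *
s=read_state(); i=snapshot("side")[:,:,::-1].copy()
cv2.imwrite("pics/side3.png",cv2.resize(i[180:280,270:400],(780,600),interpolation=0)); print((proj('side',[[.603,.012,.237],[.603,.012,.256],[.603,.012,.307]])-[270,180])*6, s["tool_pos"])
cv2.imwrite("pics/wrist3.png",snapshot("wrist")[:,:,::-1])
E
```

```text
[[324.96592023 351.60350166]
 [323.78852665 303.42714288]
 [320.49205188 168.54482921]] [0.60399285 0.01269194 0.25753697]
```

View pics/side3.png

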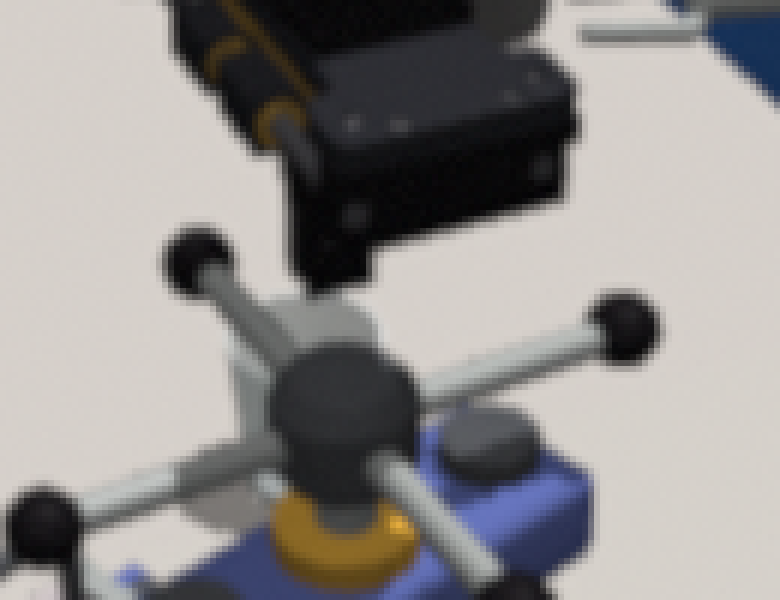

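View pics/wrist3.png

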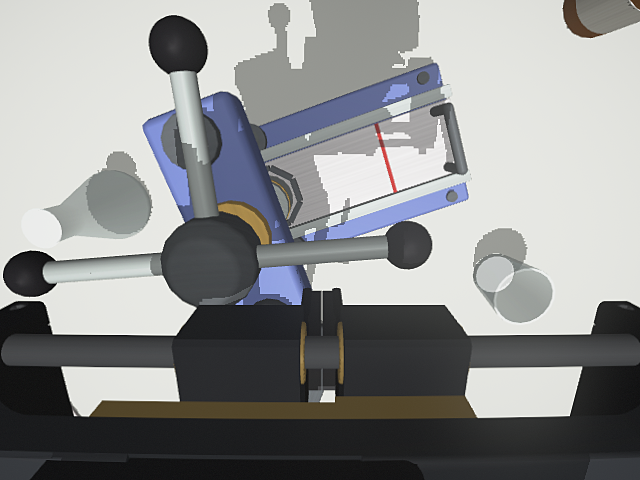

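```bash
python3 - <<'E'
from h import *
p=camera_params("wrist");T=np.linalg.inv(p["T_tool_cam"])
P=np.array([[0,0,.019],[0,0,0],[0.0095,0,.019],[0.0095,0,0],[-.0095,0,.019],[.0095,.015,0.],[.0095,.015,0.019]])
c=(F@(P@T[:3,:3].T+T[:3,3]).T).T
print(cv2.projectPoints(c,np.zeros(3),np.zeros(3),p["mtx"],p["dist_coeffs"])[0][:,0])
cv2.imwrite("pics/wrist3z.png",cv2.resize(cv2.imread("pics/wrist3.png")[270:420,240:400],(640,600)))
print(ray("top",(320,240))[0],ray("side",(320,240))[0])
E
```

```text
[[320.73751222 287.0473224 ]
 [320.69103854 301.33002946]
 [320.72052245 271.35925847]
 [320.67157136 284.31404269]
 [320.75412098 302.30449796]
 [350.05457738 284.28868106]
 [347.45875331 271.33935999]]
[0.44852589 0.03932553 1.34651677] [ 0.29221928 -0.71745367  0.81555639]
```

View pics/wrist3z.png

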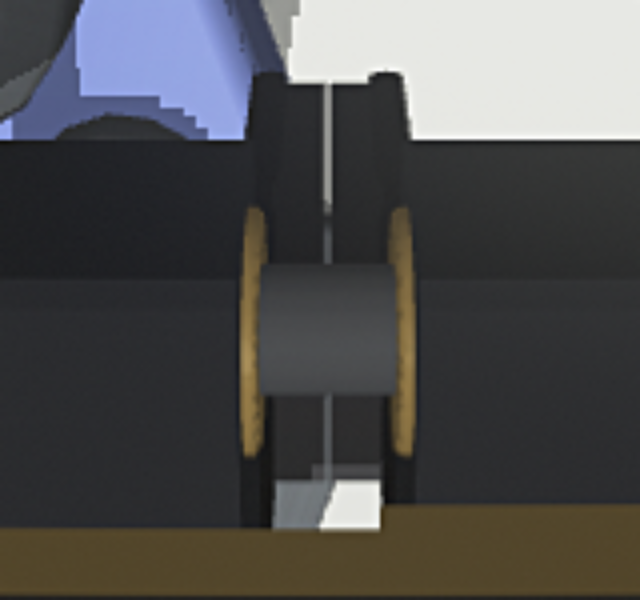

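```bash
python3 -m pendant '[[[0,0,0],[0,0.5,1.5],0],[[0,0,0],[0,0.5,1.5],0],[[0,0,0],[1,0.7,1.5],0],[[0,0,0],[1.5,1,1.5],0],[[0,0,0],[2.3,1,1.5],0],[[0,0,0],[3.2,0.9,1.5],0],[[0,0,0],[3.2,0.9,1.5],0]]'
python3 - <<'E'
from h import *
c=np.array([.585,-.044])
a=np.radians(np.arange(72,280,15)); 
go([[*(c+.067*np.array([np.cos(t),np.sin(t)])),.243] for t in a],180)
cv2.imwrite("pics/side4.png",cv2.resize(snapshot("side")[180:280,270:400,::-1],(780,600),interpolation=0))
cv2.imwrite("pics/wrist4.png",snapshot("wrist")[:,:,::-1])
E
```

```text
t: 3.95
tool_pos: [0.5739, 0.0228, 0.2473]
orientation: [0.001, 1.0, 0.0, 0.003]
contact_force: [2.3, 1.0, 3.5]
gripper_width: 0.0005
t 3.95 pos [0.5739 0.0228 0.2473] yaw 179.9 q [ 0.55  0.29 -0.81  1.52  0.22  1.41  1.29] F [2.3 1.  3.5] w 0.0005
shift [-3.2 -0.3  0.4] turn [ 0.   0.4 -0.1]
shift [-1.5  0.   0.4] turn [ 0.   0.4 -0.1]
shift [ 0.3 -0.1  0.4] turn [ 0.   0.4 -0.1]
shift [ 1.9 -0.7  0.4] turn [ 0.   0.4 -0.1]
shift [ 3.4 -1.7  0.4] turn [ 0.   0.4 -0.1]
shift [ 4.5 -3.   0.4] turn [ 0.   0.4 -0.1]
shift [ 5.3 -4.6  0.4] turn [ 0.   0.4 -0.1]
shift [ 5.6 -6.3  0.4] turn [ 0.   0.4 -0.1]
shift [ 5.4 -8.1  0.4] turn [ 0.   0.4 -0.1]
shift [ 4.8 -9.7  0.4] turn [ 0.   0.4 -0.1]
shift [  3.9 -11.2   0.4] turn [ 0.   0.4 -0.1]
shift [  2.5 -12.3   0.4] turn [ 0.   0.4 -0.1]
shift [  0.9 -13.1   0.4] turn [ 0.   0.4 -0.1]
shift [ -0.8 -13.4   0.4] turn [ 0.   0.4 -0.1]
```

View pics/side4.png

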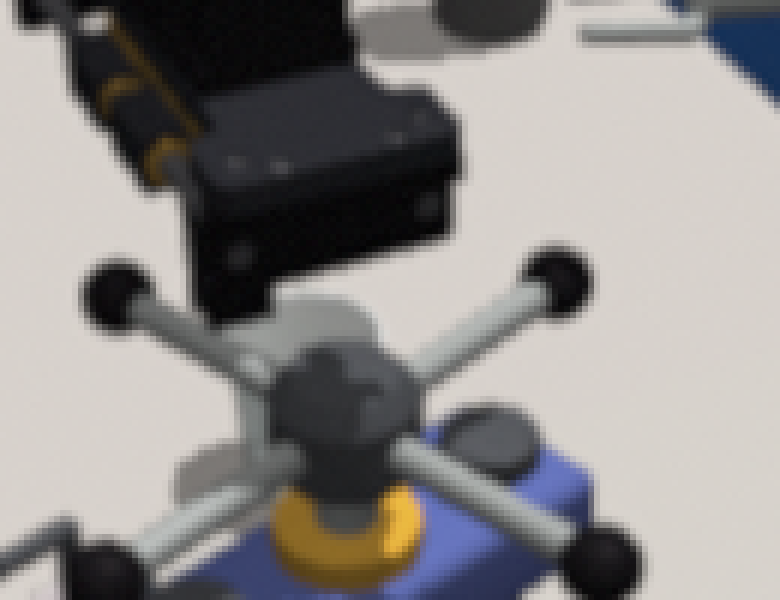

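View pics/wrist4.png

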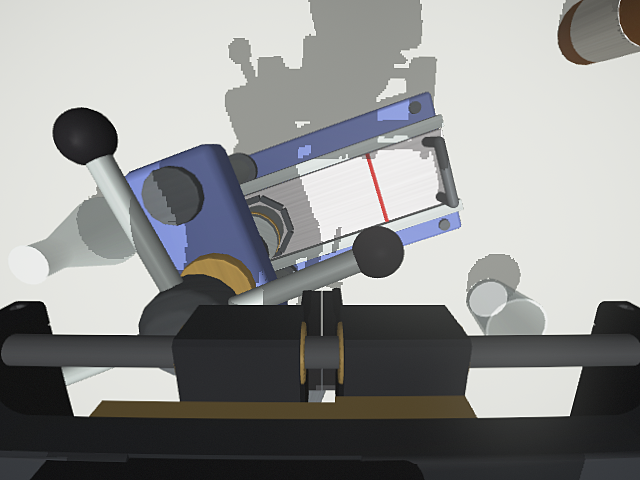

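```bash
python3 -m pendant '[[[0,0,0],[1,-0.2,0.3],0],[[0,0,0],[1.9,-0.7,0.3],0],[[0,0,0],[2.7,-1.1,0.3],0],[[0,0,0],[3.4,-1.7,0.3],0],[[0,0,0],[4,-2.3,0.3],0],[[0,0,0],[4.5,-3,0.3],0],[[0,0,0],[5,-3.8,0.3],0],[[0,0,0],[5.3,-4.6,0.3],0],[[0,0,0],[5.5,-5.5,0.3],0],[[0,0,0],[5.6,-6.3,0.3],0],[[0,0,0],[5.5,-7.2,0.3],0],[[0,0,0],[5.4,-8.1,0.3],0]]'
python3 - <<'E'
from h import *
c=np.array([.585,-.044])
a=np.radians(np.arange(177,280,15)); 
go([[*(c+.067*np.array([np.cos(t),np.sin(t)])),.243] for t in a],180)
cv2.imwrite("pics/side5.png",cv2.resize(snapshot("side")[180:280,270:400,::-1],(780,600),interpolation=0))
E
```

```text
t: 5.05
tool_pos: [0.5207, -0.0549, 0.2442]
orientation: [-0.001, 1.0, 0.002, 0.003]
contact_force: [1.1, 8.9, 3.1]
gripper_width: -0.0
t 5.05 pos [ 0.5207 -0.0549  0.2442] yaw -179.9 q [ 0.73  0.16 -0.78  1.65  0.11  1.37  1.51] F [1.1 8.9 3.1] w -0.0
shift [0.3 1.4 0.1] turn [0.2 0.3 0.1]
shift [ 0.1 -0.3  0.1] turn [0.2 0.3 0.1]
shift [-0.5 -2.   0.1] turn [0.2 0.3 0.1]
shift [-1.4 -3.4  0.1] turn [0.2 0.3 0.1]
shift [-2.8 -4.5  0.1] turn [0.2 0.3 0.1]
shift [-4.3 -5.3  0.1] turn [0.2 0.3 0.1]
shift [-6.1 -5.6  0.1] turn [0.2 0.3 0.1]
```

View pics/side5.png

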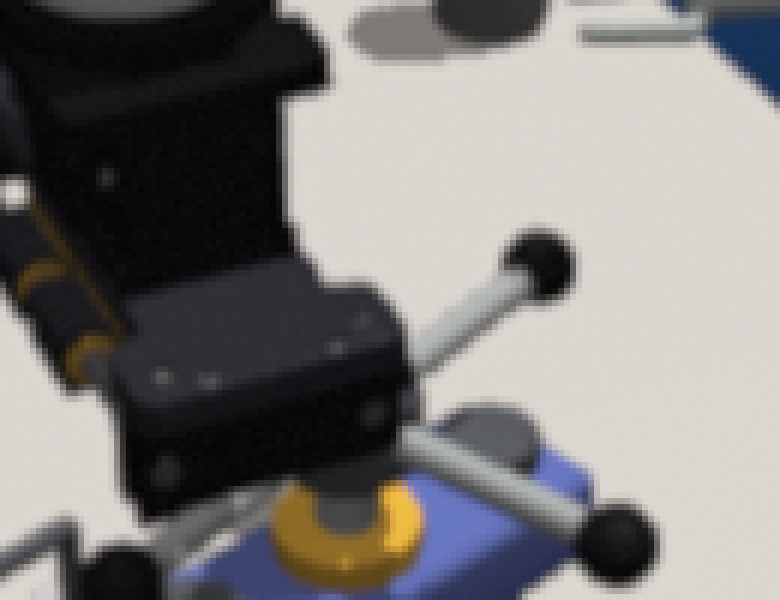

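```bash
python3 -m pendant '[[[0,0,0],[0,-1,0],0],[[0,0,0],[-0.5,-2,0],0],[[0,0,0],[-0.9,-2.8,0],0],[[0,0,0],[-1.4,-3.4,0],0],[[0,0,0],[-2.1,-4,0],0],[[0,0,0],[-2.8,-4.5,0],0],[[0,0,0],[-3.5,-5,0],0],[[0,0,0],[-4.3,-5.3,0],0],[[0,0,0],[-5.2,-5.5,0],0],[[0,0,0],[-6.1,-5.6,0],0],[[0,0,0],[-6.1,-5.6,0],0]]'
python3 - <<'E'
from h import *
go([[.58,-.12,.30],[.605,.025,.30]],180)
cv2.imwrite("pics/side6.png",cv2.resize(snapshot("side")[180:280,270:400,::-1],(780,600),interpolation=0))
cv2.imwrite("pics/wrist6.png",snapshot("wrist")[:,:,::-1])
E
```

```text
t: 6.02
tool_pos: [0.5814, -0.113, 0.243]
orientation: [-0.0, 1.0, 0.002, 0.001]
contact_force: [-1.6, 0.6, -0.9]
gripper_width: 0.0001
t 6.0167 pos [ 0.5814 -0.113   0.243 ] yaw -180.0 q [ 0.7   0.33 -0.73  1.48  0.21  1.42  1.53] F [-1.6  0.6 -0.9] w 0.0001
shift [ 0.1 -0.7 -5.7] turn [0.2 0.1 0. ]
shift [-2.4 13.8 -5.6] turn [0.2 0.1 0. ]
```

View pics/side6.png

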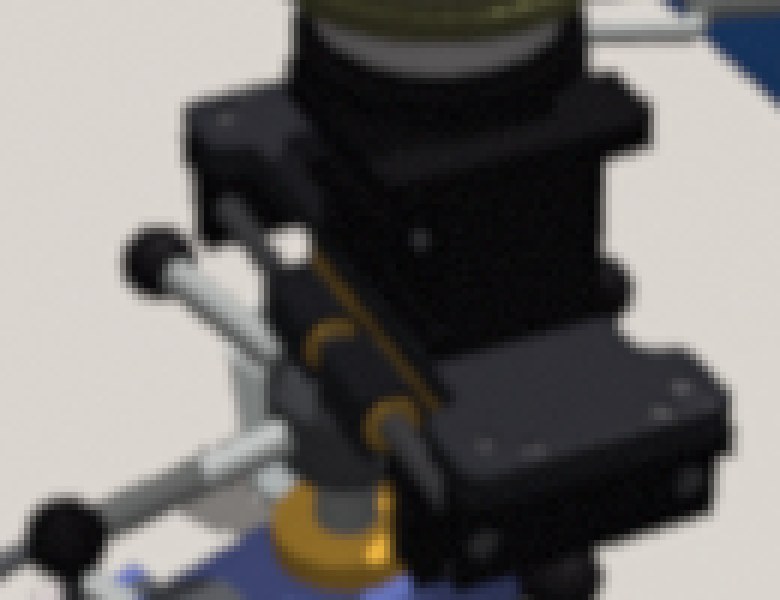

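View pics/wrist6.png

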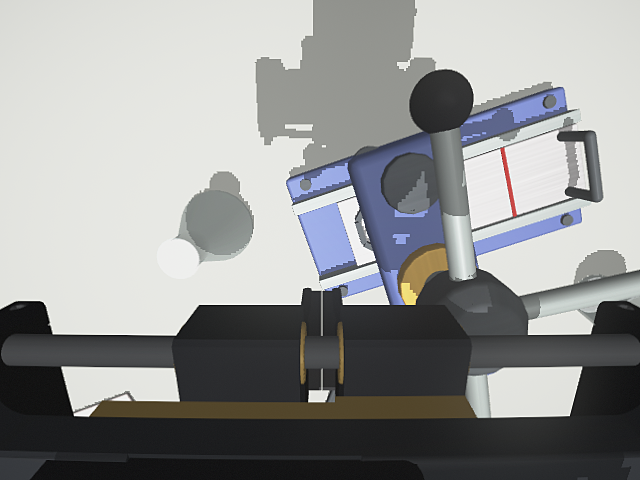

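```bash
python3 -m pendant '[[[0,0,0],[0,-0.5,-3],0],[[0,0,0],[0,-0.5,-7],0],[[0,0,0],[-0.5,2,-7.5],0],[[0,0,0],[-1,5,-7.5],0],[[0,0,0],[-1.5,8.5,-7.5],0],[[0,0,0],[-2,11.5,-7.5],0],[[0,0,0],[-2.2,13.5,-7.5],0],[[0,0,0],[-2.2,13.5,-7.5],0],[[0,0,0],[-2.2,13.5,-7.5],0]]'
python3 - <<'E'
from h import *
c=np.array([.585,-.044])
a=np.radians([75,75,80,92,107]); 
go([[*(c+.067*np.array([np.cos(t),np.sin(t)])),.252] for t in a],180)
cv2.imwrite("pics/side7.png",cv2.resize(snapshot("side")[180:280,270:400,::-1],(780,600),interpolation=0))
cv2.imwrite("pics/wrist7.png",snapshot("wrist")[:,:,::-1])
E
```

```text
t: 6.87
tool_pos: [0.6028, 0.0226, 0.3192]
orientation: [-0.001, 1.0, 0.002, 0.002]
contact_force: [0.0, -0.8, 0.4]
gripper_width: 0.0007
t 6.8667 pos [0.6028 0.0226 0.3192] yaw -179.9 q [ 0.48  0.34 -0.79  1.32  0.24  1.58  1.3 ] F [ 0.  -0.8  0.4] w 0.0007
shift [ 0.1 -0.2  6.7] turn [0.2 0.2 0.1]
shift [ 0.1 -0.2  6.7] turn [0.2 0.2 0.1]
shift [ 0.6 -0.1  6.7] turn [0.2 0.2 0.1]
shift [2.  0.  6.7] turn [0.2 0.2 0.1]
shift [ 3.8 -0.3  6.7] turn [0.2 0.2 0.1]
```

View pics/side7.png

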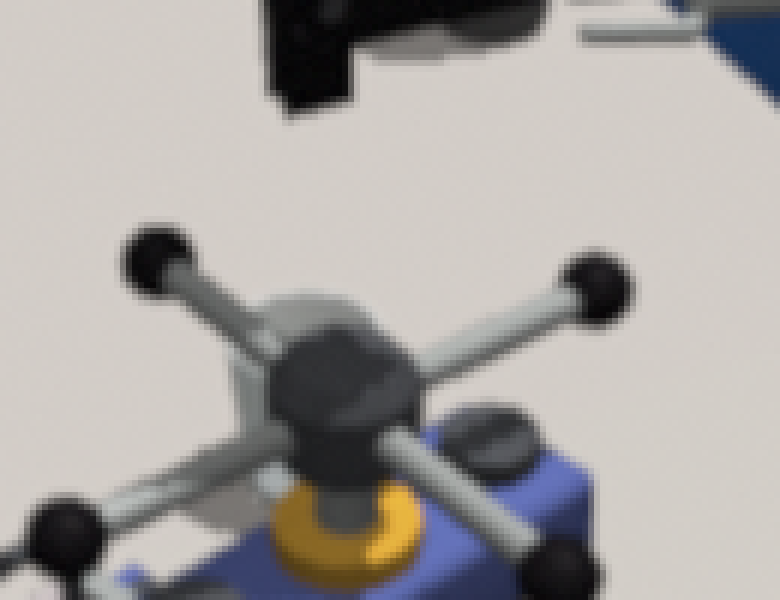

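View pics/wrist7.png

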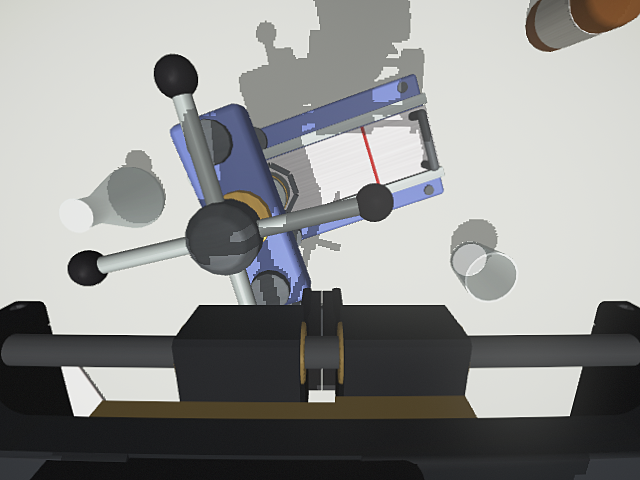

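```bash
python3 -m pendant '[[[0,0,0],[0,-0.2,2.5],0],[[0,0,0],[0,-0.2,5],0],[[0,0,0],[0,-0.2,7],0],[[0,0,0],[0,-0.2,7],0],[[0,0,0],[1,0,7],0],[[0,0,0],[2,0,7],0],[[0,0,0],[2.9,-0.1,7],0],[[0,0,0],[3.8,-0.3,7],0],[[0,0,0],[4.7,-0.6,7],0],[[0,0,0],[5.5,-1.1,7],0],[[0,0,0],[6.3,-1.7,7],0],[[0,0,0],[6.9,-2.3,7],0]]'
python3 - <<'E'
from h import *
c=np.array([.585,-.044])
a=np.radians(np.arange(132,275,11)); 
go([[*(c+.067*np.array([np.cos(t),np.sin(t)])),.250] for t in a],180)
E
```

```text
t: 7.97
tool_pos: [0.5364, -0.0027, 0.2518]
orientation: [0.001, 1.0, 0.002, 0.006]
contact_force: [8.0, 3.8, 3.4]
gripper_width: 0.0002
t 7.9667 pos [ 0.5364 -0.0027  0.2518] yaw 179.9 q [ 0.63  0.18 -0.8   1.61  0.13  1.39  1.39] F [8.  3.8 3.4] w 0.0002
shift [-0.4  0.8  0.2] turn [ 0.2  0.6 -0.1]
shift [ 0.5 -0.1  0.2] turn [ 0.2  0.6 -0.1]
shift [ 1.2 -1.2  0.2] turn [ 0.2  0.6 -0.1]
shift [ 1.6 -2.4  0.2] turn [ 0.2  0.6 -0.1]
shift [ 1.8 -3.7  0.1] turn [ 0.2  0.6 -0.1]
shift [ 1.8 -5.   0.1] turn [ 0.2  0.6 -0.1]
shift [ 1.5 -6.2  0.1] turn [ 0.2  0.6 -0.1]
shift [ 1.  -7.4  0.1] turn [ 0.2  0.6 -0.1]
shift [ 0.3 -8.4  0.1] turn [ 0.2  0.6 -0.1]
shift [-0.7 -9.3  0.2] turn [ 0.2  0.6 -0.1]
shift [ -1.7 -10.    0.2] turn [ 0.2  0.6 -0.1]
shift [ -2.9 -10.5   0.2] turn [ 0.2  0.6 -0.1]
shift [ -4.2 -10.8   0.2] turn [ 0.2  0.6 -0.1]
```

```bash
python3 -m pendant '[[[0,0,0],[0.5,-0.1,0],0],[[0,0,0],[1.2,-1.2,0],0],[[0,0,0],[1.6,-2.4,0],0],[[0,0,0],[1.8,-3.7,0],0],[[0,0,0],[1.8,-5,0],0],[[0,0,0],[1.5,-6.2,0],0],[[0,0,0],[1,-7.4,0],0],[[0,0,0],[0.3,-8.4,0],0],[[0,0,0],[-0.7,-9.3,0],0],[[0,0,0],[-1.7,-10,0],0],[[0,0,0],[-2.9,-10.5,0],0],[[0,0,0],[-4.2,-10.8,0],0]]'
python3 -c "
from h import *
go([[.57,-.15,.243],[.57,-.15,.33],[.45,-.1,.33]],180)"

```

```text
t: 8.97
tool_pos: [0.5773, -0.1112, 0.253]
orientation: [0.001, 1.0, 0.002, 0.004]
contact_force: [-9.2, 4.0, 1.4]
gripper_width: 0.0002
t 8.9667 pos [ 0.5773 -0.1112  0.253 ] yaw 179.8 q [ 0.7   0.3  -0.72  1.48  0.2   1.42  1.54] F [-9.2  4.   1.4] w 0.0002
shift [ 0.7 -3.9  1. ] turn [ 0.2  0.5 -0.2]
shift [ 0.6 -3.8 -7.7] turn [ 0.2  0.5 -0.2]
shift [12.7  1.1 -7.8] turn [ 0.2  0.5 -0.2]
```

```bash
python3 -m pendant '[[[0,0,0],[0.3,-0.7,-3],0],[[0,0,0],[0.3,-0.7,-6.5],0],[[0,0,0],[-0.5,2,-7],0],[[0,0,0],[-1,5,-7],0],[[0,0,0],[-1.5,8.5,-7],0],[[0,0,0],[-2,11.5,-7],0],[[0,0,0],[-2.4,13.3,-7],0],[[0,0,0],[-2.4,13.3,-7],0],[[0,0,0],[-2.4,13.3,-7],0]]'
python3 - <<'E'
from h import *
c=np.array([.585,-.044])
a=np.radians([75,75,80,92,107,118,129,140]); 
go([[*(c+.067*np.array([np.cos(t),np.sin(t)])),.255] for t in a],180)
cv2.imwrite("pics/wrist8.png",snapshot("wrist")[:,:,::-1])
E
```

```text
t: 9.72
tool_pos: [0.6013, 0.0215, 0.325]
orientation: [0.001, 1.0, 0.002, 0.005]
contact_force: [0.5, -0.8, -0.1]
gripper_width: 0.0005
t 9.7167 pos [0.6013 0.0215 0.325 ] yaw 179.9 q [ 0.48  0.33 -0.78  1.31  0.23  1.58  1.3 ] F [ 0.5 -0.8 -0.1] w 0.0005
shift [-0.  -0.1  7. ] turn [ 0.2  0.6 -0.1]
shift [-0.  -0.1  7. ] turn [ 0.2  0.6 -0.1]
shift [0.5 0.  7. ] turn [ 0.2  0.6 -0.1]
shift [1.9 0.1 7. ] turn [ 0.2  0.6 -0.1]
shift [ 3.7 -0.2  7. ] turn [ 0.2  0.6 -0.1]
shift [ 4.8 -0.7  6.9] turn [ 0.2  0.6 -0.1]
shift [ 5.9 -1.4  6.9] turn [ 0.2  0.6 -0.1]
shift [ 6.8 -2.3  6.9] turn [ 0.2  0.6 -0.1]
```

View pics/wrist8.png

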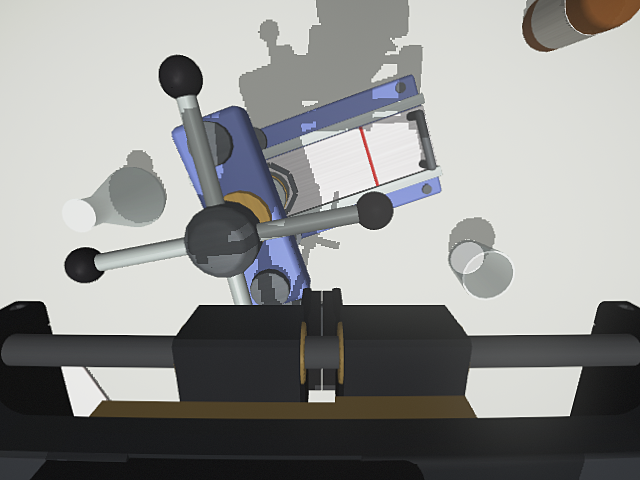

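Spoke near 101°, finger pad clear behind it; push about 45° further.

```bash
python3 -m pendant '[[[0,0,0],[0,-0.2,2.5],0],[[0,0,0],[0,-0.2,5],0],[[0,0,0],[0,-0.2,6.9],0],[[0,0,0],[0,-0.2,6.9],0],[[0,0,0],[1,0,6.9],0],[[0,0,0],[1.9,0.1,6.9],0],[[0,0,0],[2.8,0,6.9],0],[[0,0,0],[3.7,-0.2,6.9],0],[[0,0,0],[4.8,-0.7,6.9],0],[[0,0,0],[5.9,-1.4,6.9],0],[[0,0,0],[6.3,-1.8,6.9],0],[[0,0,0],[6.3,-1.8,6.9],0]]'
python3 -m pendant '[[[0,0,0],[-0.3,0.3,-3],0],[[0,0,0],[-0.3,0.3,-7],0],[[0,0,10],[3,4,-8],0],[[0,0,17],[5,8,-8],0],[[0,0,24],[6,12,-8],0],[[0,0,31],[6,13,-8],0],[[0,0,38],[6,13,-8],0],[[0,0,45],[6,13,-8],0],[[0,0,52],[6,13,-8],0],[[0,0,59],[6,13,-8],0],[[0,0,66],[6,13,-8],0],[[0,0,71],[6,13,-8],0]]'
python3 - <<'E'
from h import *
go([[.5315,.114,.20],[.5315,.114,.07]],108.7)
for n in("top","side","wrist"): cv2.imwrite(f"pics/{n}9.png",snapshot(n)[:,:,::-1])
cv2.imwrite("pics/side9z.png",cv2.resize(cv2.imread("pics/side9.png")[180:380,220:480],(780,600),interpolation=2))
E
```

```text
t: 10.77
tool_pos: [0.5402, 0.0015, 0.2585]
orientation: [0.003, 1.0, 0.001, 0.008]
contact_force: [2.7, 2.6, 5.3]
gripper_width: 0.0005
t: 11.77
tool_pos: [0.48, 0.1309, 0.3397]
orientation: [0.586, 0.81, 0.006, 0.006]
contact_force: [0.3, -0.1, 0.9]
gripper_width: 0.0005
t 11.7667 pos [0.48   0.1309 0.3397] yaw 108.3 q [ 0.46  0.05 -0.84  1.55  0.04  1.54 -0.06] F [ 0.3 -0.1  0.9] w 0.0005
shift [-3.2  4.1 14.1] turn [ 1.   0.2 -0.4]
shift [-3.1  3.9 27.1] turn [ 1.   0.2 -0.4]
```

View pics/side9z.png

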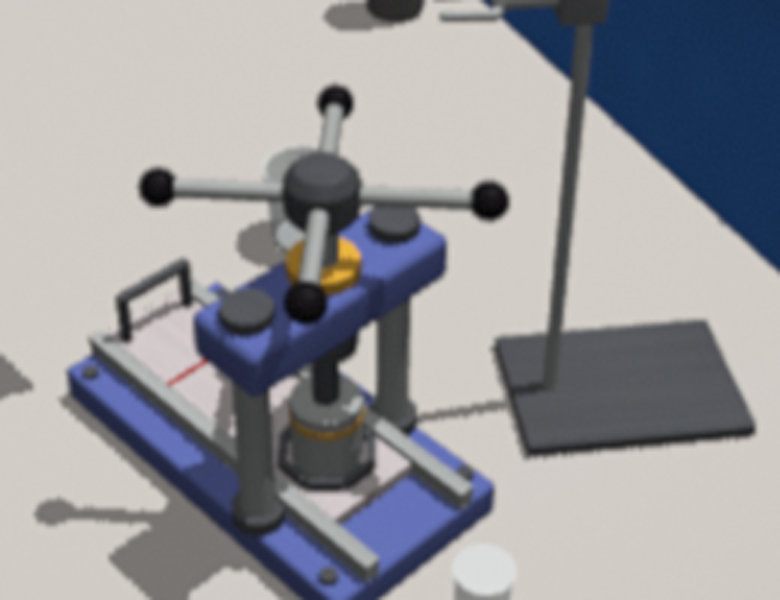

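View pics/top9.png

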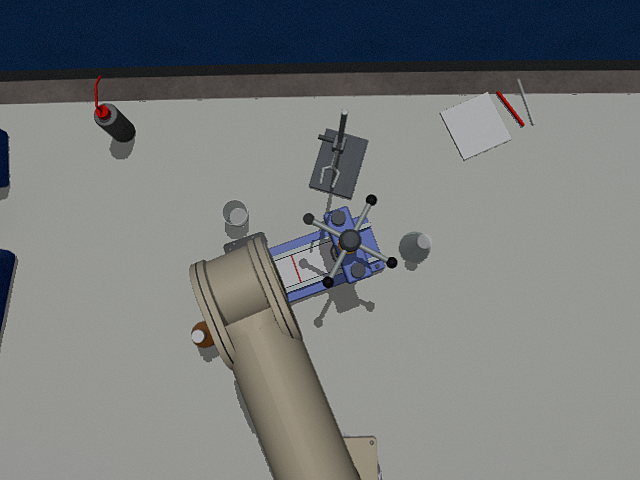

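View pics/wrist9.png

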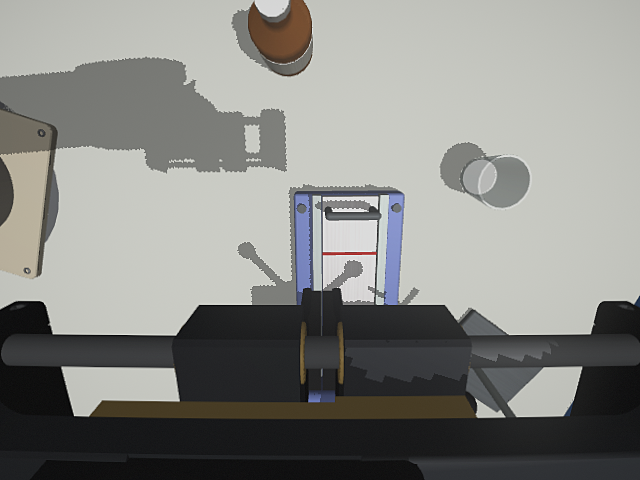

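Ram looks well up. The knobs in view give the height by triangulation.

```bash
python3 - <<'E'
from h import *
np.set_printoptions(precision=4,suppress=True)
def blobs(n,x0,x1,y0,y1):
    m=(cv2.imread(f"pics/{n}9.png").max(2)<45).astype(np.uint8)[y0:y1,x0:x1]
    _,l,s,c=cv2.connectedComponentsWithStats(m); return [(c[i]+[x0,y0],s[i]) for i in range(1,len(s)) if 25<s[i,4]]
for n,b in(("top",(300,405,190,300)),("side",(262,395,205,290))):
    for x in blobs(n,*b): print(n,x)
E
```

```text
top (array([371.0476, 199.5119]), array([66,  5, 11, 11, 84], dtype=int32))
top (array([308.575, 218.6  ]), array([ 3, 24, 11, 10, 40], dtype=int32))
top (array([349.2941, 246.7176]), array([39, 49, 22, 13, 85], dtype=int32))
top (array([391.3516, 262.2088]), array([86, 67, 11, 11, 91], dtype=int32))
top (array([327.7327, 281.7525]), array([ 22,  86,  12,  12, 101], dtype=int32))
side (array([331.6977, 212.4186]), array([65,  5, 10,  8, 43], dtype=int32))
side (array([271.8977, 242.1932]), array([ 5, 32, 11, 11, 88], dtype=int32))
side (array([382.6702, 246.6277]), array([115,  37,  12,  11,  94], dtype=int32))
side (array([318.65  , 249.2167]), array([53, 39, 10, 12, 60], dtype=int32))
side (array([333.3158, 250.6842]), array([64, 40, 13, 13, 76], dtype=int32))
side (array([321.2313, 280.4328]), array([ 53,  70,  13,  12, 134], dtype=int32))
```

```bash
python3 - <<'E'
from h import *
np.set_printoptions(precision=4,suppress=True)
K=[]
for t,s in [((371,199.5),(382.7,246.6)),((308.3,218.8),(331.7,213.7)),((391.4,262.2),(321.6,280)),((327.7,281.7),(272,242.2))]:
    P,e=tri(t,s);K.append(P);print(P,e)
c=np.mean(K,0);print(c,[np.degrees(np.arctan2(*(k-c)[1::-1])).round(1) for k in K])
E
```

```text
[ 0.6721 -0.0926  0.2667] 0.0006223439987682879
[0.6332 0.0435 0.2671] 0.0012065780333147377
[ 0.5356 -0.131   0.2682] 0.00013151102355476977
[0.4969 0.0053 0.2667] 0.0004411995759262161
[ 0.5844 -0.0437  0.2672] [np.float64(-29.1), np.float64(60.8), np.float64(-119.2), np.float64(150.8)]
```

```bash
python3 - <<'E'
from h import *
s=read_state(); A=np.eye(4);A[:3,:3]=Ro.from_quat(s["orientation"]).as_matrix();A[:3,3]=s["tool_pos"]
M=np.linalg.inv(A@camera_params("wrist")["T_tool_cam"])
for px,z in (((329,215),.083),((378,216),.083),((322,253.5),.043),((377,254),.043),((306,191),.03),((404,194),.03)):
    o,d=ray("wrist",px,M); print(px,(o+d*(z-o[2])/d[2]).round(4))
E
```

```text
(329, 215) [0.4954 0.1299 0.083 ]
(378, 216) [0.552  0.1477 0.083 ]
(322, 253.5) [0.508  0.0694 0.043 ]
(377, 254) [0.5795 0.0926 0.043 ]
(306, 191) [0.4612 0.1413 0.03  ]
(404, 194) [0.5868 0.1796 0.03  ]
```

```bash
python3 -m pendant '[[[1,0,0],[-1.5,2,2],0],[[1,0,0],[-3,4,5],0],[[1,0,0],[-3,4,8.5],0],[[1,0,0],[-3,4,12],0],[[1,0,0],[-3,4,15],0],[[1,0,0],[-3,4,18],0],[[1,0,0],[-3,4,18],0],[[1,0,0],[-3,4,18],0]]'
python3 - <<'E'
from h import *
go([[.5309,.1174,.15],[.5309,.1174,.07]],108.2)
for n in("side","wrist"): cv2.imwrite(f"pics/{n}10.png",snapshot(n)[:,:,::-1])
cv2.imwrite("pics/side10z.png",cv2.resize(cv2.imread("pics/side10.png")[130:330,180:440],(780,600),interpolation=2))
E
```

```text
t: 12.58
tool_pos: [0.5303, 0.1156, 0.1603]
orientation: [0.581, 0.814, -0.001, 0.001]
contact_force: [-0.2, -0.1, 0.2]
gripper_width: 0.0006
t 12.5833 pos [0.5303 0.1156 0.1603] yaw 109.0 q [ 0.41  0.29 -0.82  1.72  0.23  1.24 -0.14] F [-0.2 -0.1  0.2] w 0.0006
shift [0.2 0.1 1. ] turn [-0.1  0.2  0.8]
shift [0.2 0.1 9. ] turn [-0.1  0.2  0.8]
```

View pics/side10z.png

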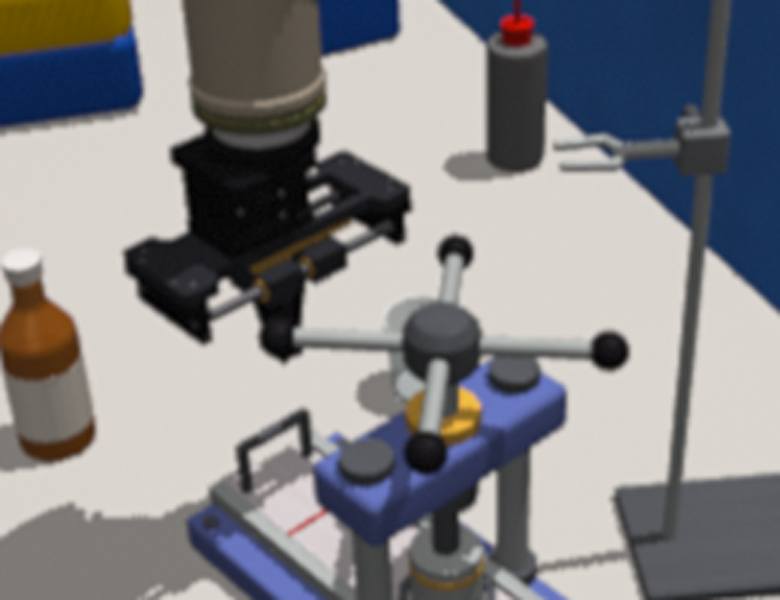

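View pics/wrist10.png

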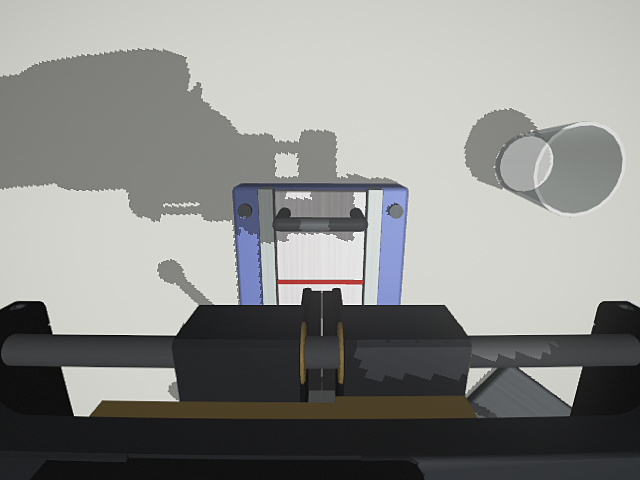

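```bash
python3 - <<'E'
from h import *
print(plane("top",(198,337.5),.18),plane("top",(207,333),.1),plane("top",(236,213),.05),plane("top",(418,246),.06))
E
```

```text
[0.38081065 0.29803485 0.18      ] [0.38652423 0.29405568 0.1       ] [0.6885468  0.23151299 0.05      ] [ 0.5922955  -0.23341764  0.06      ]
```

```bash
python3 -m pendant '[[[0,0,0.8],[0.2,0,3],0],[[0,0,0.8],[0.2,0,6],0],[[0,0,0.8],[0.2,0,8],0],[[0,0,0.8],[0.2,0,9],0],[[0,0,0.8],[0.2,0,9],0],[[0,0,0.8],[0.2,0,9],0]]'
python3 - <<'E'
from h import *
go([.5309,.1174,.07],108.2)
for n in("side","wrist"): cv2.imwrite(f"pics/{n}11.png",snapshot(n)[:,:,::-1])
cv2.imwrite("pics/side11z.png",cv2.resize(cv2.imread("pics/side11.png")[180:330,200:395],(780,600),interpolation=2))
E
```

```text
t: 13.18
tool_pos: [0.5326, 0.1183, 0.0743]
orientation: [0.587, 0.81, 0.001, 0.003]
contact_force: [0.1, 0.3, 0.3]
gripper_width: 0.0005
t 13.1833 pos [0.5326 0.1183 0.0743] yaw 108.1 q [ 0.36  0.39 -0.78  1.8   0.31  1.07 -0.22] F [0.1 0.3 0.3] w 0.0005
shift [-0.  -0.2  0.4] turn [ 0.3  0.2 -0.1]
```

View pics/side11z.png

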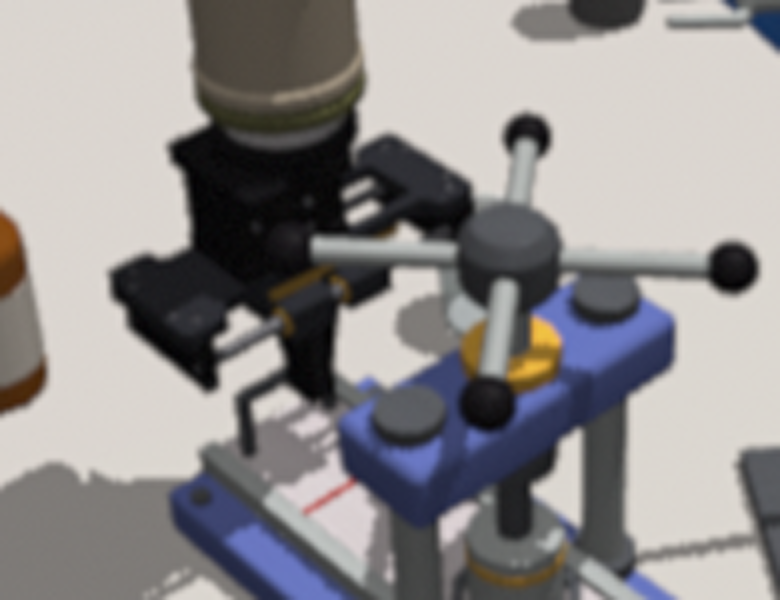

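View pics/wrist11.png

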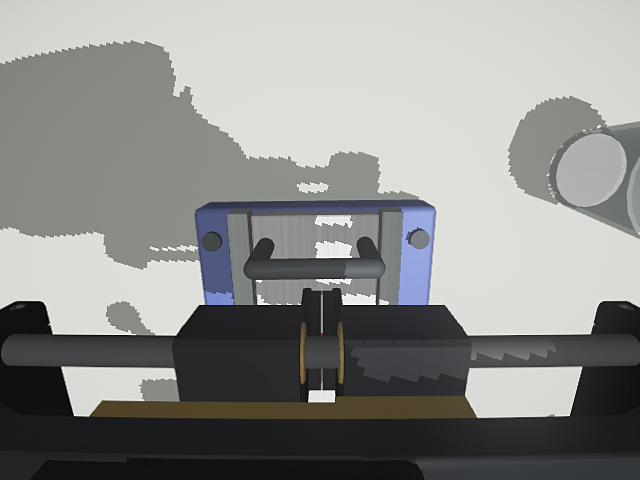

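```bash
python3 -m pendant '[[[0,0,0],[0,-0.2,0.6],0],[[0,0,0],[0.4,-0.2,0.6],0],[[0,0,0],[0.8,-0.2,0.6],0],[[0,0,0],[1.2,-0.2,0.6],0],[[0,0,0],[1.7,-0.2,0.6],0],[[0,0,0],[2.3,-0.2,0.6],0],[[0,0,0],[3,-0.2,0.6],0],[[0,0,0],[3.7,-0.2,0.6],0],[[0,0,0],[4.4,-0.2,0.6],0],[[0,0,0],[5,-0.2,0.6],0],[[0,0,0],[5.5,-0.2,0.6],0],[[0,0,0],[5.8,-0.2,0.6],0]]'
python3 - <<'E'
from h import *
go([.5309,.1174,.07],108.2)
for n in("side","wrist"): cv2.imwrite(f"pics/{n}12.png",snapshot(n)[:,:,::-1])
cv2.imwrite("pics/side12z.png",cv2.resize(cv2.imread("pics/side12.png")[180:380,180:440],(780,600),interpolation=2))
E
```

```text
t: 14.28
tool_pos: [0.5132, 0.1714, 0.0688]
orientation: [0.587, 0.809, -0.0, 0.004]
contact_force: [-0.6, -9.3, 5.0]
gripper_width: 0.0003
t 14.2833 pos [0.5132 0.1714 0.0688] yaw 108.1 q [ 0.27  0.39 -0.8   1.82  0.33  1.06 -0.34] F [-0.6 -9.3  5. ] w 0.0003
shift [-5.7  0.  -0.1] turn [ 0.3  0.4 -0.1]
```

View pics/side12z.png

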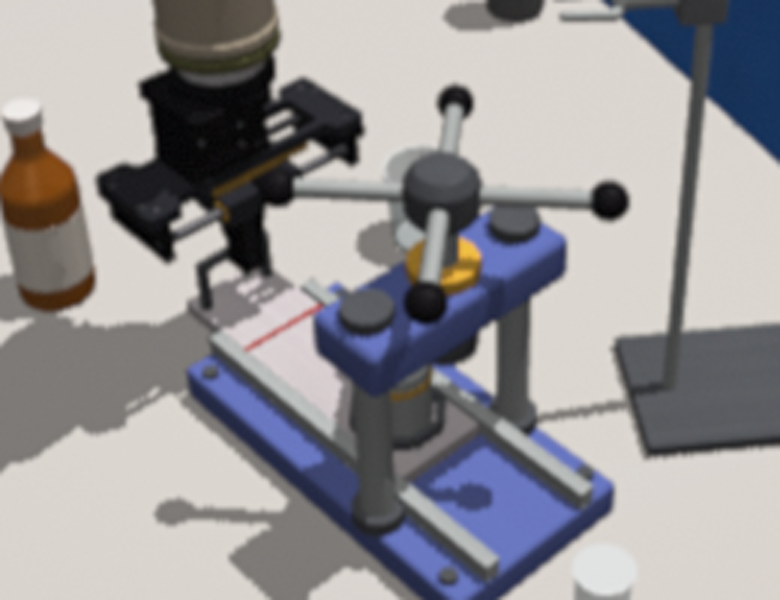

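View pics/wrist12.png

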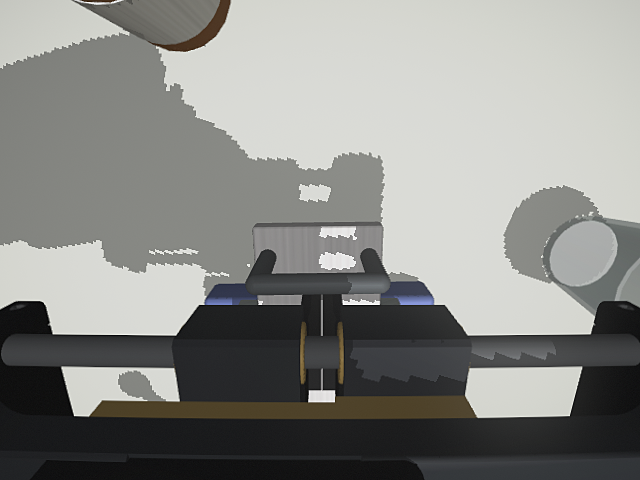

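```bash
cat >> h.py <<'E'
U=np.array([np.cos(np.radians(108.4)),np.sin(np.radians(108.4))]);H=np.array([.5846,-.0439])
def wr(px,z):
    s=read_state(); A=np.eye(4);A[:3,:3]=Ro.from_quat(s["orientation"]).as_matrix();A[:3,3]=s["tool_pos"]
    M=np.linalg.inv(A@camera_params("wrist")["T_tool_cam"]); o,d=ray("wrist",px,M); return o+d*(z-o[2])/d[2]
E
python3 - <<'E'
from h import *
print("tcp",(read_state()["tool_pos"][:2]-H)@U)
print("handle wrist",[(wr(p,.083)[:2]-H)@U for p in((250,284),(388,285))])
print("line side",[(plane("side",p,.043)[:2]-H)@U for p in((261.3,296.7),(288.3,282))])
print("ref start line side, bed front end", [(plane("side",p,.03)[:2]-H)@U for p in((243,304.5),)])
E
```

```text
tcp 0.22742908726872613
handle wrist [np.float64(0.24370586271490696), np.float64(0.24265885263901724)]
line side [np.float64(0.18084376113985137), np.float64(0.17797909606722762)]
ref start line side, bed front end [np.float64(0.200700024527188)]
```

```bash
python3 -m pendant '[[[0,0,0],[0.5,0,0],0],[[0,0,0],[1,0,0],0],[[0,0,0],[1.5,0,0],0],[[0,0,0],[2,0,0],0],[[0,0,0],[2.4,0,0],0],[[0,0,0],[2.6,0,0],0],[[0,0,0],[2.6,0,0],0],[[0,0,0],[2.6,0,0],0]]'
python3 - <<'E'
from h import *
s=read_state()
print("tcp",(s["tool_pos"][:2]-H)@U,s["contact_force"],s["tool_pos"])
for n in("side","wrist"): cv2.imwrite(f"pics/{n}13.png",snapshot(n)[:,:,::-1])
cv2.imwrite("pics/side13z.png",cv2.resize(cv2.imread("pics/side13.png")[240:340,220:350],(780,600),interpolation=2))
E
```

```text
t: 15.05
tool_pos: [0.5051, 0.1954, 0.0688]
orientation: [0.587, 0.809, -0.001, 0.005]
contact_force: [0.9, -5.4, 1.3]
gripper_width: 0.0005
tcp 0.2522109813171416 [ 0.93215616 -5.41140996  1.34196568] [0.5050676  0.19544282 0.06879923]
```

View pics/side13z.png

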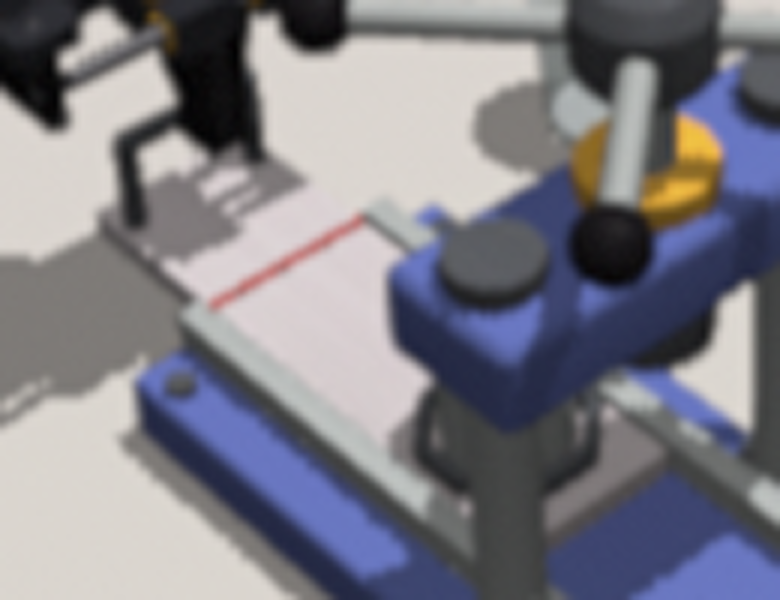

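View pics/wrist13.png

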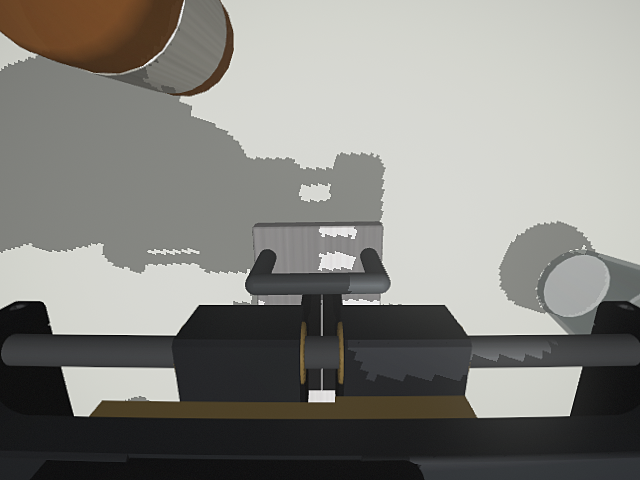

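```bash
python3 - <<'E'
from h import *
print("handle wrist",[(wr(p,.083)[:2]-H)@U for p in((250,284),(388,284.5))])
print("line side",[(plane("side",p,.043)[:2]-H)@U for p in((255.3,290.5),(280.3,276.3))])
print("rail near end z46", [(plane("side",p,.046)[:2]-H)@U for p in((250.8,291.8),)])
for d in(.21,.205):
  V=np.array([-U[1],U[0]])
  for sgn in(1,-1):
    P=np.r_[H+U*d+V*.037*sgn,.043]; print(d,(proj("side",P)-[220,240])*6)
for sgn in(1,-1):print((proj("side",np.r_[H+U*.21+V*.075*sgn,.03])-[220,240])*6)
E
```

```text
handle wrist [np.float64(0.2685476930034472), np.float64(0.2677223793369828)]
line side [np.float64(0.20695724358212264), np.float64(0.20677787433187364)]
rail near end z46 [np.float64(0.20749832140654015)]
0.21 [[205.50227499 299.97481327]]
0.21 [[358.98958807 212.62712622]]
0.205 [[213.28301606 306.42236026]]
0.205 [[366.90671517 218.63478201]]
[[126.50887182 372.86617073]]
[[435.72661627 195.05599973]]
```

```bash
python3 -m pendant '[[[0,0,0],[0.15,0,0],0],[[0,0,0],[0.3,0,0],0],[[0,0,0],[0.35,0,0],0],[[0,0,0],[0.35,0,0],0],[[0,0,0],[0.35,0,0],0]]'
python3 -c "
from h import *
s=read_state();print((s['tool_pos'][:2]-H)@U,s['contact_force'])"
python3 -m pendant '[[[0,0,0],[-0.6,0,0],0],[[0,0,0],[-1,0,0],0],[[0,0,0],[-1.2,0,0],0],[[0,0,0],[-1.2,0,-3],0],[[0,0,0],[-1.2,0,-7],0],[[0,0,0],[-1.2,0,-11],0],[[0,0,0],[-1.2,0,-15],0],[[0,0,0],[0,-4,-19],0],[[0,0,0],[0,-8,-22],0],[[0,0,0],[0,-12,-22],0],[[0,0,0],[0,-15,-22],0],[[0,0,0],[0,-15,-22],0]]'
python3 - <<'E'
from h import *
for n in("top","side","wrist"): cv2.imwrite(f"pics/{n}14.png",snapshot(n)[:,:,::-1])
cv2.imwrite("pics/side14z.png",cv2.resize(cv2.imread("pics/side14.png")[200:350,210:405],(780,600),interpolation=2))
E
```

```text
t: 15.57
tool_pos: [0.5045, 0.197, 0.0689]
orientation: [0.588, 0.809, -0.002, 0.006]
contact_force: [1.3, -7.1, 0.9]
gripper_width: 0.0006
0.2538515267799892 [ 1.29681864 -7.12233242  0.90246013]
t: 16.57
tool_pos: [0.3571, 0.1528, 0.2898]
orientation: [0.587, 0.809, -0.001, 0.008]
contact_force: [1.5, 0.8, -0.2]
gripper_width: 0.0005
```

View pics/side14z.png

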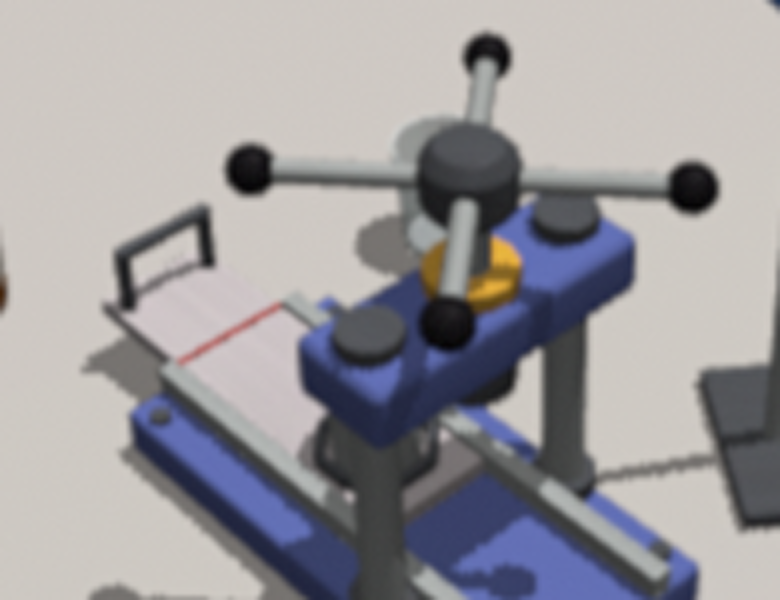

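View pics/top14.png

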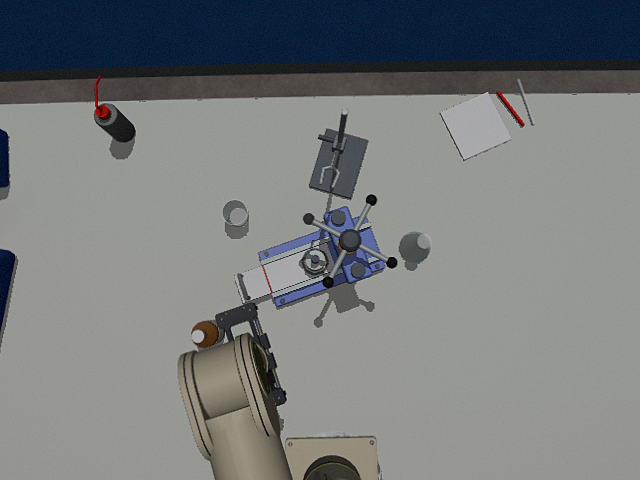

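View pics/wrist14.png

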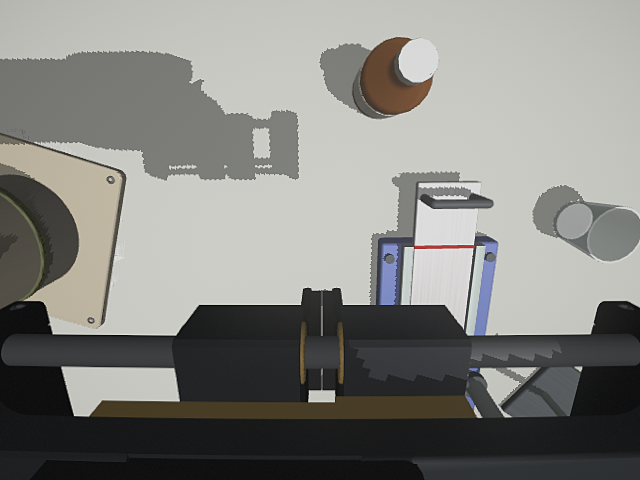

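```bash
python3 - <<'E'
from h import *
for n,x0,y0,w,h in(("top",220,200,130,110),("wrist",360,170,150,110)):
    cv2.imwrite(f"pics/{n}14z.png",cv2.resize(cv2.imread(f"pics/{n}14.png")[y0:y0+h,x0:x0+w],(w*5,h*5),interpolation=2))
for n in("top","wrist"):
    i=cv2.imread(f"pics/{n}14.png").astype(int); m=(i[...,2]>130)&(i[...,1]<100)
    y,x=np.nonzero(m[150:320,230:500]); x+=230;y+=150
    k=(x<290) if n=="top" else (x>400)
    f=np.polyfit(y[k],x[k],1) if n=="top" else None
    p=(x[k].mean(),y[k].mean()); P=plane("top",p,.043) if n=="top" else wr(p,.043)
    print(n,k.sum(),p,(P[:2]-H)@U)
for p in((378.5,240),(497,241)): print("bed front wrist",(wr(p,.03)[:2]-H)@U)
i=cv2.imread("pics/top0.png").astype(int);m=(i[...,2]>130)&(i[...,1]<100);y,x=np.nonzero(m[240:300,280:310]);print("start line",(plane("top",(x.mean()+280,y.mean()+240),.043)[:2]-H)@U)
E
```

```text
top 42 (np.float64(266.5238095238095), np.float64(278.23809523809524)) 0.20871240908819852
wrist 180 (np.float64(444.1666666666667), np.float64(246.45555555555555)) 0.21042540306023588
bed front wrist 0.21563925228034514
bed front wrist 0.21285738489621545
start line 0.1303068703682134
```

View pics/wrist14z.png

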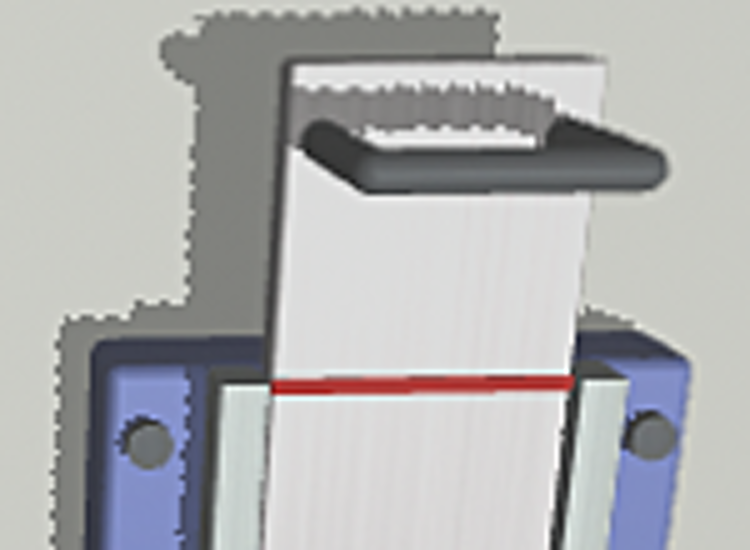

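View pics/top14z.png

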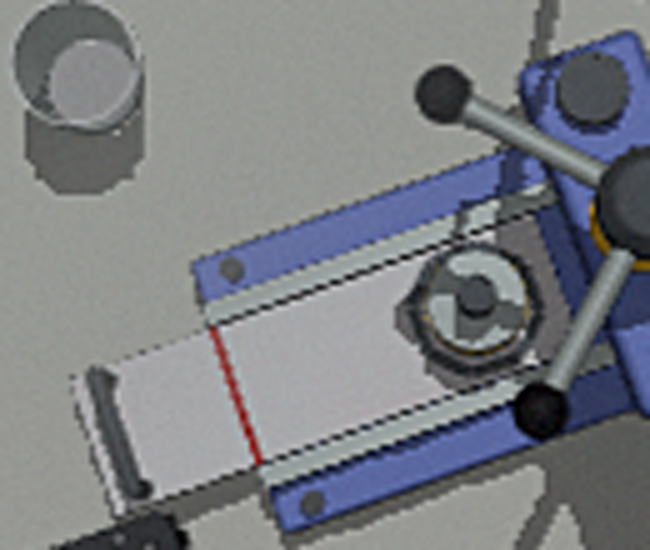

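```bash
python3 -c "
from rig import *
print(close_job())"
```

```text
the job is handed in; nothing more can be done
None
```

I wound the capstan up, then drew the die slide out to the red line, and handed the job in at about 16.7 s of the 72 s allowed. The hand-in gives no verdict, so the results below are my own camera measurements.

- **Ram:** I pushed the spokes anticlockwise with the closed fingers in three sweeps, about 416° in all. Triangulating the knobs before the pull put the hub at 267 mm and the ram about 16–17 mm up. The turn count gives 16.4 mm. The slide was still in at that point.
- **Slide:** I drew it out by pushing the bow handle's crossbar from behind. The top view gives 78.4 mm. The wrist view puts the red line within about a millimetre of my reading of the bed's front edge in the zoomed picture. A rougher pick of the bed corners in the same picture was 2–5 mm off.
- **Die:** it stands upright in its nest in the last top view. I judged this by eye and did not measure it.
- **Stand and glassware:** the stand, bottle and beaker, and the flask, look unmoved in the same view, also by eye. The gripper was clear of everything, with a contact force under 2 N.
- **Disagreement:** the fingertips looked nearly level with the reported TCP in two cameras, not 19 mm ahead of it as stated. I worked 10–15 mm lower on the capstan to allow for this, and both pushes made contact.

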